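# Roll the clip-in trim flush on the display base

## Task

Take the hand roller out of its steel rack, stand it on the run-in pad of the wooden display base (the end without the backboard) in line with the trim strip, and let go. Then take it again by the handle's other two faces, so that the fingers clear the backboard, and roll it with firm pressure along the strip in one unbroken pass, not lifting it until all five trim sections are fully down. Leave it standing upright on the run-out pad at the other end; keep the gripper off the display base and leave the figure, the carton and the mug where they are.

Things in the scene. Friction and masses are not known exactly. Their poses are not given: they have to be found in the camera images.
- plinth: Fixed wooden display base, 334 mm long (its y), 92 mm deep. Origin on the table below the middle of the trim lane, which runs along x = 0; z up. Along the lane from -y to +y: run-in pad y -166 to -66 mm, trim strip -65 to +85, run-out pad +86 to +166. Pads are 36 mm wide, flat, tops 30 mm above the table; seated trim is level with them, unseated trim up to 4 mm higher.
- backboard (a point): Mid-length of the top edge of the upright wooden backboard's front face, 130 mm above the table. The board is 12 mm thick and stands on the plinth's +x side, its face 24 mm from the lane's centre line, along y -66 to +166 mm of the plinth; none stands beside the run-in pad.
- run_in (a point): Centre of the run-in pad's top face, where the roller is to be stood.
- run_out (a point): Centre of the run-out pad's top face, where the roller is to be left: both rollers fit on the pad with the roller's origin within 20 mm along the lane.
- rack: Fixed steel rack holding the roller: base plate 80 x 104 x 8 mm and two uprights, 36 mm wide, inner faces at y = +/-34 mm, outer at +/-42, tops 108 mm above the table. Origin on the table below its middle. Beside the handle block fingers fit only on its +x and -x sides; the roller is lifted straight up, 110 mm clears the uprights.
- roller: Loose hand roller, about 0.4 kg. Two free-turning rubber rollers (28 mm diameter, 26 mm wide, axles along x, 36 mm apart along y) in a steel carriage 62 mm long (y), 39 mm wide (x). Origin between the rollers, level with their undersides; z up. It rolls along its y (either end may lead) and stands by itself. At the start it stands on the rack's plate, axes along the rack's.
- roller_top (a point): Centre of the top of the roller's dark wooden handle block, 100 mm above the roller's underside. The block is 32 mm wide along the roller's x and 46 mm long along its y, straight-sided from 38 to 100 mm above the underside.
- trim_1 (a joint): Trim section 1 of 5, counted from the run-in pad (aluminium cap 22 x 29 mm at plinth y = -50 mm): how far it is pressed down, m; 0 to 0.001 at the start (up to 4 mm proud), 0.004 fully seated. It yields to about 7 N and stays where it is left; 15 to 25 N on the roller suffices.
- trim_2 (a joint): Trim section 2 of 5, counted from the run-in pad (aluminium cap 22 x 29 mm at plinth y = -20 mm): how far it is pressed down, m; 0 to 0.001 at the start (up to 4 mm proud), 0.004 fully seated. It yields to about 7 N and stays where it is left; 15 to 25 N on the roller suffices.
- trim_3 (a joint): Trim section 3 of 5, counted from the run-in pad (aluminium cap 22 x 29 mm at plinth y = 10 mm): how far it is pressed down, m; 0 to 0.001 at the start (up to 4 mm proud), 0.004 fully seated. It yields to about 7 N and stays where it is left; 15 to 25 N on the roller suffices.
- trim_4 (a joint): Trim section 4 of 5, counted from the run-in pad (aluminium cap 22 x 29 mm at plinth y = 40 mm): how far it is pressed down, m; 0 to 0.001 at the start (up to 4 mm proud), 0.004 fully seated. It yields to about 7 N and stays where it is left; 15 to 25 N on the roller suffices.
- trim_5 (a joint): Trim section 5 of 5, counted from the run-in pad (aluminium cap 22 x 29 mm at plinth y = 70 mm): how far it is pressed down, m; 0 to 0.001 at the start (up to 4 mm proud), 0.004 fully seated. It yields to about 7 N and stays where it is left; 15 to 25 N on the roller suffices.
- figure: Bystander: painted figure on a cork, 28 x 28 x 74 mm, origin under its centre.
- carton: Bystander: upright printed drink-type carton with gabled top, 53 x 52 x 135 mm, origin under its centre.
- coffee_mug: Bystander: white spotted mug with handle, 82 x 114 x 91 mm, origin under its centre.

How it is judged (in metres and radians):
On the way, in this order (a step that is already met when the one before it is completed fails the run):
1. the roller stands released on the run-in pad, in line with the trim (x of roller in the frame of plinth between -0.01 and 0.01 m and z of roller in the frame of plinth between 0.026 and 0.034 m and angle between roller's own z axis and vertical below 0.12 rad and angle between the y axis of roller and the y axis of plinth, either way round below 0.2 rad and y of roller in the frame of plinth between -0.15 and -0.085 m and contact force between the fingers and roller below 0.2 N and linear speed of roller below 0.02 m/s), for 0.2 s.
2. all five trim sections are fully down (at least 3 of 4 mm pressed) (value of joint each of trim_1, trim_2, trim_3, trim_4, trim_5 above 0.003 m), for 0.1 s.
At the end, for the whole second after the job is handed in: All five trim sections are pressed down at least 3 mm of their 4 mm; the roller stands at rest and released on the run-out pad, upright (within 0.12 rad), its origin 100 to 155 mm from the base's middle along the lane and within 10 mm of the lane's centre line, in line with it (within 0.2 rad) (all of step 2 and x of roller in the frame of plinth between -0.01 and 0.01 m and z of roller in the frame of plinth between 0.026 and 0.034 m and angle between roller's own z axis and vertical below 0.12 rad and angle between the y axis of roller and the y axis of plinth, either way round below 0.2 rad and y of roller in the frame of plinth between 0.1 and 0.155 m and linear speed of roller below 0.01 m/s); the robot touches nothing.
It fails at once if the roller is lifted off (over 12 mm) in mid-pass, after a section is down and before all are (value of joint any of trim_1, trim_2, trim_3, trim_4, trim_5 above 0.003 m and not (value of joint each of trim_1, trim_2, trim_3, trim_4, trim_5 above 0.003 m) and z of roller in the frame of plinth above 0.042 m).
It fails at once if the gripper's fingers push on the display base or its trim (over 2 N) (contact force between the fingers and plinth above 2 N).
It fails at once if the figure is disturbed (moved over 20 mm) (distance of figure from where it was at the start of the episode above 0.02 m).
It fails at once if the carton is disturbed (moved over 20 mm) (distance of carton from where it was at the start of the episode above 0.02 m).
It fails at once if the mug is disturbed (moved over 20 mm) (distance of coffee_mug from where it was at the start of the episode above 0.02 m).
It also fails if it takes over 64 s, if anything falls off the work surface, if the arm or the gripper's body presses on something with over 40 N, if the wrist force passes 120 N, or if a joint passes its speed limit or range.

## Robot

A 7-joint arm with a two-finger parallel gripper is mounted at the origin on a cart in front of the work surface, level with it; the furniture and walls round the work are solid. World frame = base frame: x ahead of the robot, y to its left, z up, the work surface at z = 0. Lengths are in m, angles in degrees, forces in N, time in s.
With the tool pointing down it reaches from about 0.35 to 0.9 m from the base axis. Payload 7.2 kg.
Tool frame: the origin (TCP) lies at the very end of the fingers, on their centre line; the grasp point (between the pads) lies hold_point_z behind it (hold_point_z is the distance from the TCP to the grasp point, in m); z points along the fingers, y is the line along which they close (so a half turn about z gives the same grasp; the last joint's range is limited). The gripper opens to 85 mm and grips with 20 to 120 N. Pads are 22 mm wide; open, the fingers measure 114 mm over their backs; the gripper's body (76 mm by 85 mm) begins 54 mm behind the grasp point. The pads swing forward as they close: fully open they stand 13 mm farther back than shut.
Start: joints at [71.093, 23.554, -0.728, 91.456, 0.321, 64.991, -4.71], TCP at [0.162, -0.604, 0.231] pointing down, gripper open.
Joint ranges: [-169.25, 169.25], [-16.82, 113.86], [-84.01, 82.57], [7.8, 145.47], [-59.2, 239.2], [7.22, 106.19], [-163.78, 163.78]. Speed limits (degrees/s): [136.94, 136.94, 172.46, 172.46, 180, 180, 180].

## Interface

Orientations are given as a 3x3 rotation matrix whose columns are the frame's x, y, z axes.
In Python, from plant import * gives the robot as it stands.
- The arm moves only by the shell command python3 -m handwheel 'ROWS' [FORCE]. ROWS is text: rows parted by semicolons, each of 7 numbers parted by spaces: the shift along the tool's x, y, z in m, then the turn, a rotation vector about the tool's x, y, z in degrees, then the finger opening in m, from 0 to 0.0854. A call has 1 to 5 rows; each row is the pose to reach, as a shift and turn from the pose commanded when the call began, along the tool's axes at that moment; what a row does not reach only later rows make up. A row lasts 1/12 s, in which the tool goes at most 41.7 mm and 7.16 degrees, less where a joint would pass 70% of its speed; a pose out of reach is approached as far as the arm can. A call with a gripper value outside its range is refused whole. The fingers move at their own pace and stop on an object; FORCE is the grip in N (left out, the last holds). Time passes only in rows, so rows that repeat a pose let the fingers close. It gives the time, the measured TCP pose, the force, the opening and the grip force at its end, in the units of the state.
- read_state(): the state, without advancing time (a new reading comes with each control period).
- camera(name): name is "side" or "top" or "wrist"; returns a dict with "img" (384x512x3 uint8, red, green, blue), "intrinsics" (3x3 intrinsics, pixels), "view" (4x4, takes a point from world to camera coordinates). Camera axes: x right, y down, z forward; pixel columns grow to the right and rows downward; lengths in m; the calibration is good to about 2 mm. A picture is of the moment at which its call begins. There is no depth.
- job_done(): hands the job in; it is judged then, once.
Trained networks look in a picture, given as the dict that the camera call returned (one of the last four; its "shot" number tells which), for a name from the list of things; names that differ only in an ending like _2 or _b are one class to them, and where a whole thing is asked for, a point or a joint stands for the part that bears it (a point fixed in the world has none). Each returns a list of dicts, best first, with "score" (0 to 1); they miss things now and then, are a little off and sometimes report something else, mostly with a low value. They report only what shows in the picture. A call takes as long as a camera call.
- find_in(thing, picture): "rect" ([left, top, right, bottom] in pixels, round what is visible of it).
- cut_out(thing, picture): "pixels" (384x512 bool, what is visible of it) and "rect" ([left, top, right, bottom] in pixels, round what is visible of it).
The state is a dict: "t": time; "joint_pos": joint angles; "qd": joint speeds; "effort": joint torques, N m; "eef_pos": TCP position; "orientation": TCP orientation; "force": force on the tool from outside, world axes, zero at the start; "torque": the same for the moment, N m; "gripper_width": finger opening in m; "grasp_force": force on a finger pad.
Only numpy, scipy, OpenCV 4.12 (cv2) and the standard library are available. Lean on these libraries where they do the work, as an engineer would, in place of code of your own. Each camera call takes 0.05 s, during which the arm holds its last target. There are 200 camera calls.

## Working session

There is one attempt and no reset: what is moved stays moved. The work goes in short steps, Python scripts to look and compute and a shell command to move; the robot and the scene stay as the last step left them, time stands still between calls to the robot, and variables do not carry over. Pictures are saved under pics/ and viewed, at most 10 in all, crops included, and the job is handed in when it is done.

```bash
ls; mkdir -p pics; python3 - <<'E'
from plant import *
import cv2,numpy as np
s=read_state();print({k:np.round(v,3).tolist() for k,v in s.items()})
for n in ["side","top"]:
    c=camera(n);cv2.imwrite(f"pics/{n}0.png",c["img"][:,:,::-1])
    print(n,np.round(c["intrinsics"],1).tolist(),np.round(c["view"],3).tolist())
    for t in ["plinth","backboard","rack","roller","roller_top","figure","carton","coffee_mug","trim_1"]:
        print(t,[(np.round(r["rect"]).tolist(),round(r["score"],2)) for r in find_in(t,c)[:5]])
E
```

```text
pics
{'t': 0.0, 'joint_pos': [71.091, 23.6, -0.728, 91.505, 0.319, 64.991, -4.709], 'qd': [-0.019, 0.023, -0.015, -0.041, -0.011, -0.092, 0.019], 'effort': [0.0, -60.063, 0.682, -29.941, 0.014, 0.011, -0.0], 'eef_pos': [0.162, -0.603, 0.23], 'orientation': [[0.966, 0.259, -0.001], [0.259, -0.966, 0.002], [-0.0, -0.002, -1.0]], 'force': [0.013, -0.709, 0.44], 'torque': [-0.033, 0.008, 0.021], 'grasp_force': 0.0, 'gripper_width': 0.086}
side [[400.4, 0.0, 259.6], [0.0, 400.4, 193.4], [0.0, 0.0, 1.0]] [[-0.864, -0.503, -0.024, 0.496], [-0.244, 0.459, -0.854, 0.199], [0.44, -0.733, -0.519, 0.879], [0.0, 0.0, 0.0, 1.0]]
plinth [([201.0, 176.0, 309.0, 274.0], 0.63), ([267.0, 209.0, 277.0, 216.0], 0.28)]
backboard [([203.0, 176.0, 307.0, 274.0], 0.96)]
rack [([288.0, 138.0, 327.0, 180.0], 0.8), ([246.0, 224.0, 258.0, 238.0], 0.71)]
roller [([301.0, 141.0, 317.0, 173.0], 0.88)]
roller_top [([301.0, 139.0, 316.0, 178.0], 0.92)]
figure [([330.0, 201.0, 335.0, 232.0], 0.62)]
carton [([199.0, 282.0, 238.0, 352.0], 0.9), ([298.0, 137.0, 319.0, 175.0], 0.16)]
coffee_mug [([237.0, 146.0, 260.0, 182
[... 185 characters left out ...]
3], [-0.995, -0.02, -0.098, 0.553], [0.098, -0.001, -0.995, 1.219], [0.0, 0.0, 0.0, 1.0]]
plinth [([206.0, 175.0, 310.0, 216.0], 0.97)]
backboard [([204.0, 171.0, 313.0, 214.0], 0.75), ([233.0, 188.0, 239.0, 194.0], 0.34)]
rack [([350.0, 167.0, 390.0, 200.0], 0.88)]
roller [([204.0, 173.0, 309.0, 214.0], 0.71), ([359.0, 172.0, 385.0, 192.0], 0.65)]
roller_top [([361.0, 173.0, 386.0, 194.0], 0.72), ([323.0, 117.0, 359.0, 148.0], 0.47)]
figure [([358.0, 174.0, 385.0, 193.0], 0.6), ([290.0, 236.0, 302.0, 245.0], 0.52)]
carton [([134.0, 212.0, 161.0, 231.0], 0.89)]
coffee_mug [([323.0, 118.0, 358.0, 150.0], 0.95)]
trim_1 [([250.0, 189.0, 259.0, 193.0], 0.63), ([239.0, 186.0, 250.0, 192.0], 0.4)]
```

```bash
python3 - <<'E'
import cv2
a=cv2.imread("pics/top0.png")[95:255,120:400];b=cv2.imread("pics/side0.png")[120:370,180:360]
cv2.imwrite("pics/t1.png",cv2.resize(a,None,fx=2.85,fy=2.85,interpolation=cv2.INTER_CUBIC))
cv2.imwrite("pics/s1.png",cv2.resize(b,None,fx=2.4,fy=2.4,interpolation=cv2.INTER_CUBIC))
E
```

```text
(no output)
```

View pics/t1.png

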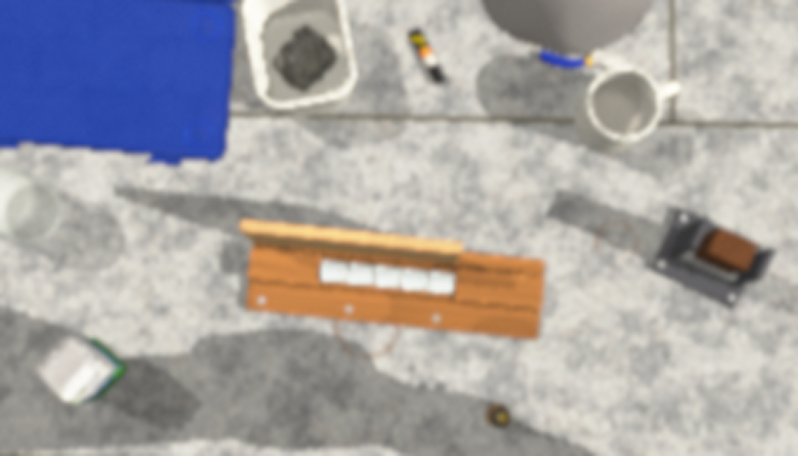

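View pics/s1.png

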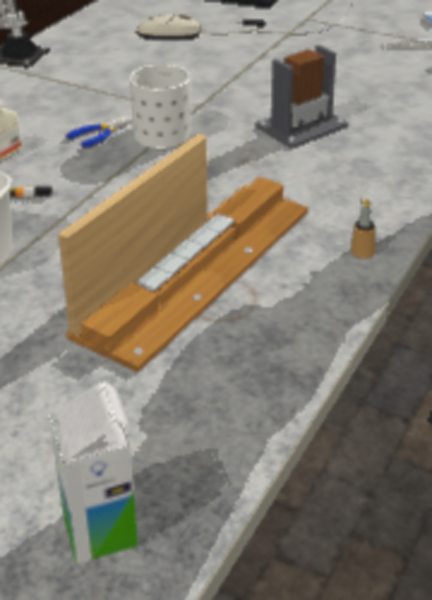

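Top view: the base lies across the middle (crop 245–545, 220–338), run-in end on the right (−y), backboard on the far side. The rack with its brown block is at crop (715,255), turned about 20°. The figure is at (497,415), the carton at (80,370) and the mug at (622,100). The side view agrees with all of this.

```bash
cat > h.py <<'E'
from plant import *
import cv2,numpy as np
def ray(c,p):
    V=np.array(c["view"]);R=V[:3,:3];o=-R.T@V[:3,3]
    d=R.T@np.linalg.solve(c["intrinsics"],[p[0],p[1],1.]);return o,d/np.linalg.norm(d)
def onz(c,p,z):
    o,d=ray(c,p);return o+d*(z-o[2])/d[2]
def tri(obs):
    A=np.zeros((3,3));b=np.zeros(3);L=[]
    for c,p in obs:
        o,d=ray(c,p);M=np.eye(3)-np.outer(d,d);A+=M;b+=M@o;L.append((o,M))
    x=np.linalg.solve(A,b);return x,[float(np.linalg.norm(M@(x-o))) for o,M in L]
def proj(c,X):
    q=np.array(c["view"])[:3]@np.append(X,1);q=np.array(c["intrinsics"])@q;return q[:2]/q[2]
def brown(c,mask,):  # dark wooden block top
    return mask
E
python3 - <<'E'
from h import *
t=camera("top");s=camera("side")
T=lambda x,y:(120+(x+.5)/2.85-.5,95+(y+.5)/2.85-.5)
S=lambda x,y:(180+(x+.5)/2.4-.5,120+(y+.5)/2.4-.5)
# trim ends along the lane: left end middle, right end middle
P=[]
for n,a,b in [("trimL",T(321,272),S(152,281)),("trimR",T(454,283),S(222,222)),
          ("bbL",T(242,227),S(64,234)),("bbR",T(459,249),S(206,137)),("rollertop",T(728,250),S(307,62)),
          ("runinend",T(544,280),S(268,186))]:
    print(n,np.round(tri([(t,a),(s,b)])[0],4),np.round(tri([(t,a),(s,b)])[1],4))
for n,p,z in [("trimL",T(321,272),.034),("trimR",T(454,283),.034),("bbL",T(240,222),.13),("bbR",T(461,245),.13),
   ("blk0",T(711,227),.108),("blk1",T(761,242),.108),("blk2",T(750,270),.108),("blk3",T(698,253),.108),
   ("p0",T(248,308),.01),("p1",T(540,336),.01),("plate",T(676,208),.008),("plate",T(655,265),.008),("plate",T(738,303),.008),
   ("fig",T(497,413),.05),("mug",T(622,103),.09),("carton",T(75,370),.12)]:
    print(n,np.round(onz(t,p,z),4))
E
```

```text
trimL [0.5341 0.1513 0.0376] [0.0022 0.0022]
trimR [0.529  0.0039 0.0241] [0.0014 0.0014]
bbL [0.5737 0.2291 0.1302] [0.0006 0.0006]
bbR [0.553  0.0028 0.1283] [0.0023 0.0023]
rollertop [ 0.5607 -0.284   0.1001] [0.0023 0.0023]
runinend [ 0.5295 -0.1013  0.0149] [0.0049 0.0049]
trimL [0.5364 0.1526 0.034 ]
trimR [0.527  0.0038 0.034 ]
bbL [0.5784 0.231  0.13  ]
bbR [0.559  0.0019 0.13  ]
blk0 [ 0.586 -0.263  0.108]
blk1 [ 0.5711 -0.3156  0.108 ]
blk2 [ 0.5412 -0.3037  0.108 ]
blk3 [ 0.5581 -0.2491  0.108 ]
p0 [0.4958 0.2361 0.01  ]
p1 [ 0.4706 -0.0958  0.01  ]
plate [ 0.6206 -0.2512  0.008 ]
plate [ 0.5543 -0.2269  0.008 ]
plate [ 0.5127 -0.3214  0.008 ]
fig [ 0.3846 -0.0444  0.05  ]
mug [ 0.7219 -0.1726  0.09  ]
carton [0.4226 0.3971 0.12  ]
```

```bash
python3 -c "
from plant import *
print(hold_point_z)"; python3 -m handwheel '0.034 -0.014 -0.012 0 0 -5 0.085; 0.068 -0.028 -0.024 0 0 -10 0.085; 0.102 -0.042 -0.036 0 0 -15 0.085; 0.136 -0.056 -0.048 0 0 -20 0.085; 0.17 -0.07 -0.06 0 0 -25 0.085'; python3 - <<'E'
from h import *
s=read_state();R=np.array(s["orientation"]);e=np.array(s["eef_pos"])
print(R.round(3).tolist(),e,s["joint_pos"]);print(R.T@(np.array([.563,-.284,.29])-e))
c=camera("wrist");V=np.array(c["view"]);print(V[:3,:3].T.round(2),R.T@(-V[:3,:3].T@V[:3,3]-e),c["intrinsics"])
E
```

```text
0.0187
t: 1.52
eef_pos: [0.3089, -0.4909, 0.2921]
orientation: [[0.763, 0.646, 0.0], [0.646, -0.763, -0.0], [-0.0, 0.0, -1.0]]
force: [0.8, -0.8, -0.6]
gripper_width: 0.0851
grasp_force: 0.0
[[0.763, 0.646, 0.0], [0.646, -0.763, -0.0], [-0.0, 0.0, -1.0]] [ 0.30894531 -0.49089711  0.29209206] [60.49358733 17.01730469 -9.57839939 92.69402212  2.97196985 70.50910326
  0.56516173]
[0.32758664 0.00611882 0.00203219]
[[ 0.65 -0.73 -0.24]
 [-0.76 -0.61 -0.2 ]
 [ 0.    0.31 -0.95]] [ 0.08092175 -0.00074457 -0.14266841] [[283.25866273   0.         253.24418352]
 [  0.         283.25866273 196.99591552]
 [  0.           0.           1.        ]]
```

```bash
python3 -m handwheel '0.035 0 0 0 0 -6 0.085; 0.07 0 0 0 0 -12 0.085; 0.105 0.001 0 0 0 -18 0.085; 0.14 0.002 0 0 0 -24 0.085; 0.175 0.003 0 0 0 -29 0.085'; python3 - <<'E'
from h import *
s=read_state();R=np.array(s["orientation"]);e=np.array(s["eef_pos"])
print(R.round(3).tolist());print(R.T@(np.array([.563,-.284,.25])-e))
E
```

```text
t: 1.98
eef_pos: [0.4448, -0.3809, 0.2915]
orientation: [[0.354, 0.935, 0.0], [0.935, -0.354, -0.0], [-0.0, 0.0, -1.0]]
force: [-0.1, -0.5, 0.5]
gripper_width: 0.0849
grasp_force: 0.0
[[0.354, 0.935, 0.0], [0.935, -0.354, -0.0], [-0.0, 0.0, -1.0]]
[0.1325176  0.07621077 0.04148933]
```

```bash
cat > shot.py <<'E'
import sys,pickle
from h import *
c=camera("wrist");n=sys.argv[1];things=sys.argv[2:]
cv2.imwrite(f"pics/{n}.png",c["img"][:,:,::-1])
out={"c":c}
for t in things:
    r=cut_out(t,c)[:2]
    out[t]=r
    for q in r:
        m=q["pixels"];ys,xs=np.nonzero(m)
        print(t,round(q["score"],2),np.round(q["rect"]).tolist(),"cen",xs.mean().round(1),ys.mean().round(1),"minrect",cv2.minAreaRect(np.c_[xs,ys].astype(np.float32)))
pickle.dump(out,open(n+".pkl","wb"))
E
python3 shot.py w1 roller roller_top rack
python3 -m handwheel '0.033 0.018 0.002 0 0 0 0.085; 0.066 0.036 0.004 0 0 0 0.085; 0.099 0.054 0.006 0 0 0 0.085; 0.132 0.075 0.008 0 0 0 0.085; 0.132 0.075 0.008 0 0 0 0.085'
python3 shot.py w2 roller roller_top rack
python3 -c "
import cv2,numpy as np
cv2.imwrite('pics/w12.png',np.hstack([cv2.imread('pics/w1.png')[:,80:480],cv2.imread('pics/w2.png')[:,56:456]]))"
```

```text
roller 0.95 [295.0, 28.0, 350.0, 90.0] cen 321.0 57.0 minrect ((321.3765869140625, 58.316558837890625), (45.2391242980957, 62.91163635253906), 5.355824947357178)
roller_top 0.97 [294.0, 28.0, 348.0, 88.0] cen 320.6 56.9 minrect ((321.268310546875, 58.41130828857422), (45.936500549316406, 64.10653686523438), 6.911227226257324)
rack 0.81 [281.0, 5.0, 352.0, 106.0] cen 308.1 57.5 minrect ((315.09014892578125, 55.00819778442383), (65.54788208007812, 100.67575073242188), 5.19442892074585)
t: 2.6
eef_pos: [0.5657, -0.2794, 0.2826]
orientation: [[0.353, 0.936, 0.002], [0.936, -0.353, 0.004], [0.005, 0.001, -1.0]]
force: [-0.5, 1.3, -0.3]
gripper_width: 0.0848
grasp_force: 0.0
roller 0.82 [242.0, 156.0, 271.0, 199.0] cen 254.5 177.6 minrect ((254.5, 177.5), (47.0, 27.0), 90.0)
roller_top 0.69 [239.0, 154.0, 271.0, 201.0] cen 254.7 177.2 minrect ((254.9443359375, 177.22474670410156), (27.971118927001953, 47.76885986328125), 2.602562189102173)
rack 0.91 [227.0, 126.0, 282.0, 218.0] cen 254.5 165.1 minrect ((253.09405517578125, 172.5594024658203), (55.02555847167969, 86.4687271118164), 5.7105937004089355)
```

View pics/w12.png

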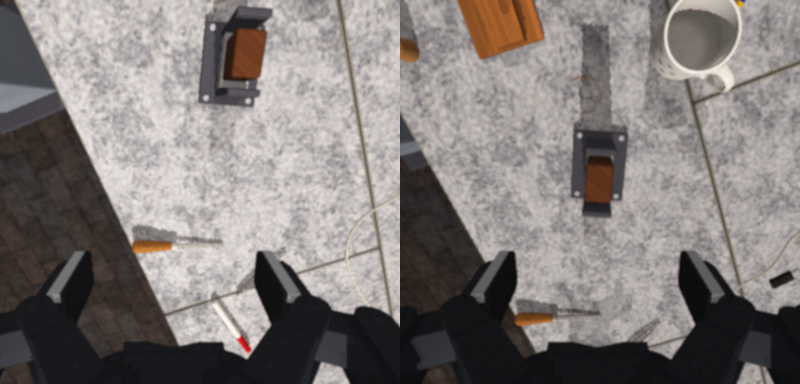

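The block shows at w1 about (321,57) and at w2 about (255,178). It sits squarely between the uprights, with the mug up and to the right. Next I zoom in to pick the corners of the top face.

```bash
python3 - <<'E'
import cv2,numpy as np
a=cv2.imread('pics/w1.png')[15:105,285:360];b=cv2.imread('pics/w2.png')[135:225,220:295]
cv2.imwrite('pics/z12.png',cv2.resize(np.hstack([a,b]),None,fx=5,fy=5,interpolation=cv2.INTER_CUBIC))
E
```

```text
(no output)
```

View pics/z12.png

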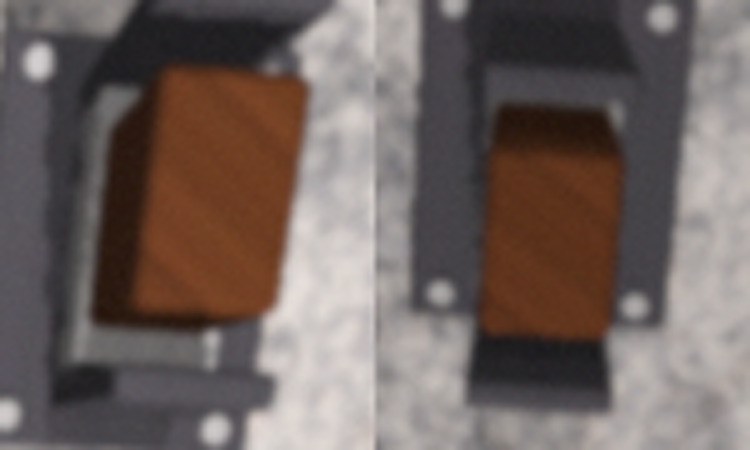

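Top-face corners in the zoom (TL, TR, BR, BL): left view (160,66), (308,80), (276,312), (132,306); right view (490,147), (622,155), (608,335), (480,333).

```bash
python3 - <<'E'
from h import *
import pickle
c1=pickle.load(open("w1.pkl","rb"))["c"];c2=pickle.load(open("w2.pkl","rb"))["c"]
f=lambda p,ox,oy:(ox+(p[0]+.5)/5-.5,oy+(p[1]+.5)/5-.5)
A=[(160,66),(308,80),(276,312),(132,306)];B=[(490,147),(622,155),(608,335),(480,333)]
X=[]
for a,b in zip(A,B):
    x,r=tri([(c1,f(a,285,15)),(c2,f((b[0]-375,b[1]),220,135))]);X.append(x);print(x.round(4),np.round(r,4))
X=np.array(X);m=X.mean(0)
v=X[[0,1]].mean(0)-X[[2,3]].mean(0);w=X[[1,2]].mean(0)-X[[0,3]].mean(0)
print("centre",m.round(4),"len",np.linalg.norm(v),np.linalg.norm(w),"y-yaw",np.degrees(np.arctan2(v[1],v[0]))-90,np.degrees(np.arctan2(w[1],w[0])))
# bolts of the rack plate in w2 (z~.01)
Bo=[onz(c2,f((q[0]-375,q[1]),220,135),.009) for q in [(454,6),(662,17),(634,306),(440,292)]]
Bo=np.array(Bo);print(Bo.round(4).tolist(),Bo.mean(0));
for i,j in [(3,0),(2,1)]:
    d=Bo[j]-Bo[i];print(np.degrees(np.arctan2(d[1],d[0]))-90)
s=read_state();R=np.array(s["orientation"]);e=np.array(s["eef_pos"]);print(e)
print("tool y ang",np.degrees(np.arctan2(R[1,1],R[0,1])),R.T@(np.append(m[:2],.2)-e))
E
```

```text
[ 0.5596 -0.2596  0.1061] [0.0002 0.0002]
[ 0.5874 -0.2725  0.1051] [0. 0.]
[ 0.5696 -0.3126  0.1049] [0.0002 0.0002]
[ 0.541  -0.3008  0.1058] [0.0002 0.0002]
centre [ 0.5644 -0.2864  0.1055] len 0.044539166506330385 0.030747316900813428 y-yaw -24.117367545123372 -23.674217983512506
[[0.5548, -0.2347, 0.009], [0.61, -0.2589, 0.009], [0.573, -0.3389, 0.009], [0.5186, -0.3136, 0.009]] [ 0.5641273  -0.28653559  0.009     ]
-24.638614717037086
-24.815054734393385
[ 0.559682   -0.28790317  0.28307782]
tool y ang -21.193276143608866 [0.00325385 0.00392531 0.08307015]
```

```bash
python3 -m handwheel '0.003 0.004 0.035 0 0 3 0.085; 0.003 0.004 0.07 0 0 3 0.085; 0.003 0.004 0.105 0 0 3 0.085; 0.003 0.004 0.14 0 0 3 0.085; 0.003 0.004 0.14 0 0 3 0.085';  python3 - <<'E'
from h import *
s=read_state();R=np.array(s["orientation"]);e=np.array(s["eef_pos"]);print(e)
print("tool y ang",np.degrees(np.arctan2(R[1,1],R[0,1])),R.T@(np.array([.5643,-.2865,.062])-e))
c=camera("wrist");cv2.imwrite("pics/w3.png",c["img"][:,:,::-1]); 
E
```

```text
t: 3.22
eef_pos: [0.5602, -0.2854, 0.1366]
orientation: [[0.41, 0.912, -0.011], [0.912, -0.41, 0.003], [-0.001, -0.011, -1.0]]
force: [-1.5, 0.9, -0.5]
gripper_width: 0.0849
grasp_force: 0.0
[ 0.56024789 -0.28539276  0.13656265]
tool y ang -24.214520680533727 [0.00075581 0.00496417 0.07451188]
```

View pics/w3.png

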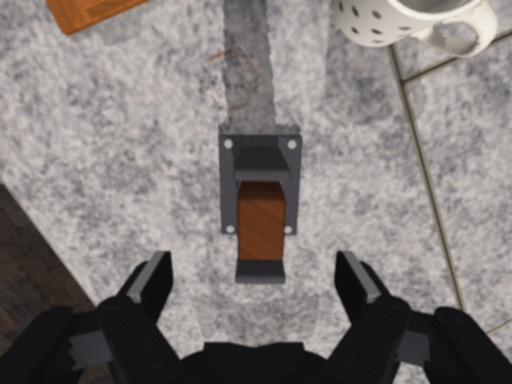

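The block's top face is centred at about column 260 and the finger gap at about 254, which fits the computed offset of roughly 4 mm in +y. I correct that while descending.

```bash
python3 -m handwheel '0.001 0.004 0.01 0 0 0 0.085; 0.001 0.004 0.02 0 0 0 0.085; 0.001 0.004 0.03 0 0 0 0.085; 0.001 0.004 0.03 0 0 0 0.085; 0.001 0.004 0.03 0 0 0 0.085';  python3 - <<'E'
from h import *
s=read_state();R=np.array(s["orientation"]);e=np.array(s["eef_pos"]);print(e)
print("tool y ang",np.degrees(np.arctan2(R[1,1],R[0,1])),R.T@(np.array([.5643,-.2865,.062])-e))
E
```

```text
t: 3.68
eef_pos: [0.5699, -0.2849, 0.1133]
orientation: [[0.407, 0.914, -0.0], [0.914, -0.407, 0.0], [-0.0, -0.0, -1.0]]
force: [0.2, -0.7, 0.3]
gripper_width: 0.0849
grasp_force: 0.0
[ 0.56990051 -0.28491733  0.11331835]
tool y ang -24.00114954463663 [-0.00371823 -0.00445838  0.05131999]
```

```bash
python3 -m handwheel '-0.0035 -0.0045 0 0 0 0 0.085; -0.0035 -0.0045 0.017 0 0 0 0.085; -0.0035 -0.0045 0.034 0 0 0 0.085; -0.0035 -0.0045 0.051 0 0 0 0.085; -0.0035 -0.0045 0.051 0 0 0 0.085'; python3 -m handwheel '0 0 0 0 0 0 0.085;0 0 0 0 0 0 0.085'; python3 - <<'E'
from h import *
c=camera("wrist");cv2.imwrite("pics/w4.png",c["img"][:,:,::-1]); 
E
```

```text
t: 4.1
eef_pos: [0.5625, -0.2858, 0.0599]
orientation: [[0.407, 0.914, -0.004], [0.914, -0.407, 0.001], [-0.0, -0.004, -1.0]]
force: [-0.7, 0.5, -1.1]
gripper_width: 0.0853
grasp_force: 0.0
t: 4.27
eef_pos: [0.565, -0.2866, 0.0636]
orientation: [[0.407, 0.914, 0.001], [0.914, -0.407, -0.001], [-0.0, 0.001, -1.0]]
force: [0.6, 0.3, -0.3]
gripper_width: 0.0851
grasp_force: 0.0
```

View pics/w4.png

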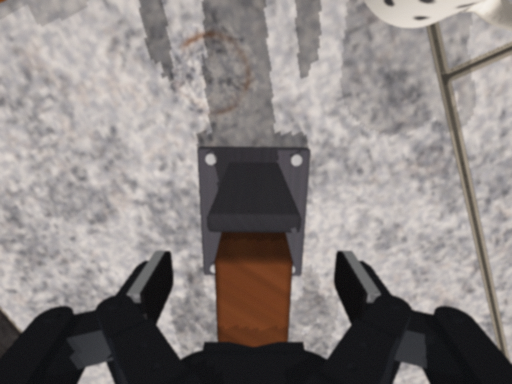

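The fingers straddle the block evenly (block at columns 216–292, gap 172–335). I close the gripper.

```bash
python3 -m handwheel '0 0 0 0 0 0 0.02; 0 0 0 0 0 0 0.02; 0 0 0 0 0 0 0.02; 0 0 0 0 0 0 0.02; 0 0 0 0 0 0 0.02' 60;  python3 -m handwheel '0 0 0 0 0 0 0.02; 0 0 0 0 0 0 0.02; 0 0 0 0 0 0 0.02; 0 0 0 0 0 0 0.02; 0 0 -0.01 0 0 0 0.02'
```

```text
t: 4.73
eef_pos: [0.5646, -0.2864, 0.0628]
orientation: [[0.407, 0.914, 0.0], [0.914, -0.407, -0.0], [-0.0, 0.0, -1.0]]
force: [0.4, 0.2, 1.7]
gripper_width: 0.031
grasp_force: 59.0
t: 5.15
eef_pos: [0.563, -0.2857, 0.0705]
orientation: [[0.407, 0.914, -0.003], [0.914, -0.407, 0.001], [-0.0, -0.004, -1.0]]
force: [-1.0, 0.4, -5.0]
gripper_width: 0.0314
grasp_force: 59.9
```

```bash
python3 -m handwheel '0 0 -0.025 0 0 0 0.02; 0 0 -0.05 0 0 0 0.02; 0 0 -0.075 0 0 0 0.02; 0 0 -0.1 0 0 0 0.02; 0 0 -0.125 0 0 0 0.02'; python3 -m handwheel '0 0 -0.02 0 0 0 0.02; 0 0 -0.04 0 0 0 0.02; 0 0 -0.06 0 0 0 0.02; 0 0 -0.07 0 0 0 0.02; 0 0 -0.07 0 0 0 0.02'; python3 shot.py w5 plinth trim_1; python3 - <<'E'
from h import *
s=read_state();R=np.array(s["orientation"]);e=np.array(s["eef_pos"]);print(e,s["joint_pos"].round(0))
u=np.array([np.sin(np.radians(4.3)),np.cos(np.radians(4.3))])  # plinth y
o=np.array([.5317,.0782])-.01*u
p=o-.12*u;print("o",o,"runin",p,"tool shift",R.T@(np.append(p,.26)-e),"yaw of tool y",np.degrees(np.arctan2(R[1,1],R[0,1])))
E
```

```text
t: 5.57
eef_pos: [0.5638, -0.2859, 0.1982]
orientation: [[0.407, 0.914, -0.001], [0.914, -0.407, 0.001], [0.0, -0.001, -1.0]]
force: [0.8, 0.0, -4.2]
gripper_width: 0.0311
grasp_force: 60.1
t: 5.98
eef_pos: [0.5653, -0.2865, 0.2697]
orientation: [[0.407, 0.914, 0.003], [0.914, -0.407, -0.002], [-0.0, 0.004, -1.0]]
force: [-0.4, -0.0, -3.2]
gripper_width: 0.0319
grasp_force: 60.3
plinth 0.92 [97.0, 1.0, 188.0, 59.0] cen 142.5 23.3 minrect ((143.25860595703125, 16.39655303955078), (64.80767059326172, 74.46382904052734), 68.19859313964844)
[ 0.56371784 -0.28603455  0.26570389] [ 37.  24. -21.  87.   9.  71.  -9.]
o [0.53095021 0.06822815] runin [ 0.52195277 -0.05143407] tool shift [ 0.19733416 -0.13355646  0.00601208] yaw of tool y -23.998639883482905
```

```bash
python3 -m handwheel '0.025 -0.022 0 0 0 -5 0.02; 0.05 -0.044 0 0 0 -10 0.02; 0.075 -0.066 0 0 0 -15 0.02; 0.1065 -0.095 0 0 0 -20 0.02; 0.1065 -0.095 0 0 0 -20 0.02'; python3 -m handwheel '0 0 0 0 0 0 0.02;0 0 0 0 0 0 0.02'; python3 shot.py w6 plinth trim_1;  python3 -m handwheel '0.025 0 0 0 0 0 0.02; 0.05 0 0 0 0 0 0.02; 0.075 0 0 0 0 0 0.02; 0.1 0 0 0 0 0 0.02; 0.1 0 0 0 0 0 0.02'; python3 -m handwheel '0 0 0 0 0 0 0.02;0 0 0 0 0 0 0.02'; python3 shot.py w7 plinth trim_1;python3 -c "
import cv2,numpy as np
cv2.imwrite('pics/w67.png',np.hstack([cv2.imread('pics/w6.png')[:,60:460],cv2.imread('pics/w7.png')[:,60:460]]))"
```

```text
t: 6.55
eef_pos: [0.5186, -0.1413, 0.2661]
orientation: [[0.056, 0.998, -0.003], [0.998, -0.056, 0.004], [0.004, -0.004, -1.0]]
force: [-0.5, 1.0, -2.5]
gripper_width: 0.0313
grasp_force: 61.2
t: 6.72
eef_pos: [0.5205, -0.1505, 0.2664]
orientation: [[0.07, 0.998, -0.001], [0.998, -0.07, -0.0], [-0.0, -0.001, -1.0]]
force: [0.2, -0.3, -2.8]
gripper_width: 0.031
grasp_force: 61.2
plinth 0.84 [207.0, 1.0, 291.0, 126.0] cen 246.2 59.9 minrect ((249.0, 62.49999237060547), (81.99998474121094, 124.99998474121094), 0.0)
trim_1 0.69 [240.0, 8.0, 260.0, 38.0] cen 250.0 23.1 minrect ((250.0, 23.5), (29.0, 18.0), 90.0)
trim_1 0.55 [240.0, 0.0, 259.0, 11.0] cen 249.9 3.9 minrect ((250.0, 4.0), (8.0, 18.0), 90.0)
t: 7.28
eef_pos: [0.5285, -0.0452, 0.2673]
orientation: [[0.065, 0.998, 0.0], [0.998, -0.065, 0.003], [0.003, 0.0, -1.0]]
force: [0.2, 0.3, -3.2]
gripper_width: 0.0313
grasp_force: 61.2
t: 7.45
eef_pos: [0.5281, -0.0518, 0.2669]
orientation: [[0.071, 0.997, -0.001], [0.997, -0.071, -0.0], [-0.0, -0.001, -1.0]]
force: [0.4, -0.8, -3.3]
gripper_width: 0.0312
grasp_force: 61.2
plinth 0.77 [210.0, 1.0, 291.0, 196.0] cen 247.8 85.8 minrect ((249.5, 95.49998474121094), (82.99998474121094, 190.99996948242188), 0.0)
trim_1 0.91 [240.0, 99.0, 261.0, 123.0] cen 249.7 111.3 minrect ((250.0, 111.0), (24.0, 18.0), 90.0)
trim_1 0.76 [240.0, 71.0, 258.0, 101.0] cen 249.5 86.1 minrect ((249.5, 86.0), (24.0, 17.0), 90.0)
```

View pics/w67.png

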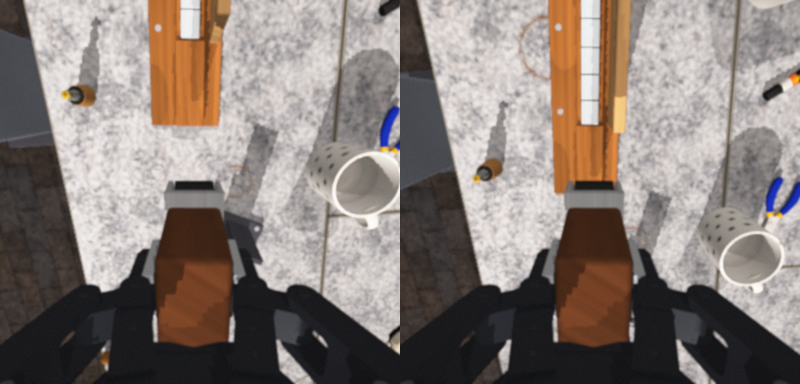

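w6 and w7 show the roller held upright. In w7 the strip runs up columns 240–259 (full frame) with its near end at row 124, the plinth end is at row 192, and the backboard is on the right. Next I fit the strip's centre line.

```bash
python3 - <<'E'
from h import *
import pickle
P={}
for n in ["w6","w7"]:
    c=pickle.load(open(n+".pkl","rb"))["c"];im=c["img"].astype(int)
    sub=im[:130,225:275];hsv=cv2.cvtColor(c["img"],cv2.COLOR_RGB2HSV)[:130,225:275]
    m=((hsv[...,1]<60)&(hsv[...,2]>110)).astype(np.uint8)
    k,l,st,ce=cv2.connectedComponentsWithStats(cv2.morphologyEx(m,cv2.MORPH_CLOSE,np.ones((5,5))));i=1+np.argmax(st[1:,4]);print(n,st[i])
    rows=np.nonzero((l==i).any(1))[0];bot=rows.max()
    W=[]
    for r in rows:
        x=np.nonzero(l[r]==i)[0]
        if r<bot-2:W.append(np.r_[onz(c,(225+(x.min()+x.max())/2,r),.033),len(x)])
    W=np.array(W);f=np.polyfit(W[:,1],W[:,0],1);print("x=%.5f*y+%.5f"%tuple(f),"yaw",-np.degrees(np.arctan(f[0])),"resid",np.std(W[:,0]-np.polyval(f,W[:,1])),"width px",W[0,3],W[-1,3])
    E=onz(c,(225+np.nonzero(l[bot-2]==i)[0].mean(),bot+.5),.033);print("near end",E); P[n]=(f,E)
    # backboard near end/front top for check
s=read_state();R=np.array(s["orientation"]);e=np.array(s["eef_pos"]);print(e)
f,E=P["w7"];u=np.array([f[0],1])/np.hypot(f[0],1)
o=E[:2]+.065*u
for yy in (-.12,.127):
    p=o+yy*u;print(yy,p,R.T@(np.append(p,.0853)-e))
print("o",o,"tool y",np.degrees(np.arctan2(R[1,1],R[0,1])))
E
```

```text
w6 [ 15   0  20  40 759]
x=0.07717*y+0.52635 yaw -4.4128860364869515 resid 0.00028837277018791557 width px 20.0 20.0
near end [0.52688508 0.00224621 0.033     ]
w7 [  16    0   20  125 2344]
x=0.08627*y+0.52625 yaw -4.930577419454204 resid 0.0001726838970932966 width px 20.0 18.0
near end [0.52686692 0.00369045 0.033     ]
[ 0.52798238 -0.05214176  0.26700215]
-0.12 [ 0.52213975 -0.05110602] [ 0.00066836 -0.00582644  0.18170439]
0.127 [0.54336906 0.19497997] [ 0.24764491 -0.00242395  0.18162514]
o [0.53245359 0.06844993] tool y -4.141285891537006
```

```bash
python3 -m handwheel '0.001 -0.006 0.035 0 0 0.6 0.02; 0.001 -0.006 0.07 0 0 0.6 0.02; 0.001 -0.006 0.105 0 0 0.6 0.02; 0.001 -0.006 0.14 0 0 0.6 0.02; 0.001 -0.006 0.16 0 0 0.6 0.02';python3 -m handwheel '0 0 0 0 0 0 0.02; 0 0 0 0 0 0 0.02; 0 0 0.005 0 0 0 0.02; 0 0 0.01 0 0 0 0.02; 0 0 0.01 0 0 0 0.02';python3 -m handwheel '0 0 0 0 0 0 0.02; 0 0 0 0 0 0 0.02'
```

```text
t: 8.02
eef_pos: [0.5202, -0.0504, 0.1038]
orientation: [[0.082, 0.997, -0.004], [0.997, -0.082, 0.0], [-0.0, -0.004, -1.0]]
force: [-0.3, -0.3, -3.9]
gripper_width: 0.0315
grasp_force: 61.1
t: 8.43
eef_pos: [0.5226, -0.0495, 0.0978]
orientation: [[0.081, 0.997, 0.001], [0.997, -0.081, -0.0], [-0.0, 0.001, -1.0]]
force: [-0.7, 0.8, -3.4]
gripper_width: 0.0314
grasp_force: 61.4
t: 8.6
eef_pos: [0.5225, -0.0492, 0.098]
orientation: [[0.08, 0.997, 0.001], [0.997, -0.08, -0.0], [-0.0, 0.001, -1.0]]
force: [-1.4, 0.1, -2.8]
gripper_width: 0.0313
grasp_force: 61.4
```

```bash
python3 -m handwheel '-0.001 0 0.004 0 0 0 0.02; -0.001 0 0.008 0 0 0 0.02; -0.001 0 0.011 0 0 0 0.02; -0.001 0 0.011 0 0 0 0.02';python3 -m handwheel '0 0 0.001 0 0 0 0.02; 0 0 0.001 0 0 0 0.02; 0 0 0.001 0 0 0 0.02'; python3 -m handwheel '0 0 0.001 0 0 0 0.02; 0 0 0.001 0 0 0 0.02; 0 0 0.001 0 0 0 0.02'
```

```text
t: 8.93
eef_pos: [0.5215, -0.0502, 0.0855]
orientation: [[0.08, 0.997, -0.001], [0.997, -0.08, 0.0], [0.0, -0.001, -1.0]]
force: [1.0, 0.0, -3.2]
gripper_width: 0.0314
grasp_force: 61.4
t: 9.18
eef_pos: [0.522, -0.0501, 0.0853]
orientation: [[0.08, 0.997, -0.0], [0.997, -0.08, 0.0], [0.0, -0.0, -1.0]]
force: [0.5, 0.2, -4.1]
gripper_width: 0.0318
grasp_force: 61.4
t: 9.43
eef_pos: [0.5222, -0.0501, 0.0847]
orientation: [[0.08, 0.997, 0.001], [0.997, -0.08, -0.0], [-0.0, 0.001, -1.0]]
force: [-1.9, 0.5, 1.5]
gripper_width: 0.0316
grasp_force: 61.8
```

```bash
python3 -m handwheel '0 0 0 0 0 0 0.04; 0 0 0 0 0 0 0.055; 0 0 0 0 0 0 0.07; 0 0 0 0 0 0 0.085; 0 0 0 0 0 0 0.085';python3 -m handwheel '0 0 -0.02 0 0 0 0.085; 0 0 -0.045 0 0 0 0.085; 0 0 -0.075 0 0 0 0.085; 0 0 -0.105 0 0 0 0.085; 0 0 -0.135 0 0 0 0.085';python3 -m handwheel '0 0 -0.01 0 0 0 0.085; 0 0 -0.01 0 0 0 0.085; 0 0 -0.01 0 0 0 0.085'; python3 shot.py w8 roller_top roller; python3 - <<'E'
from h import *
t=camera("top")
for q in find_in("roller_top",t)[:2]+find_in("roller",t)[:2]:print(q["rect"],q["score"])
print(read_state()["joint_pos"].round(0))
E
```

```text
t: 9.85
eef_pos: [0.5221, -0.0502, 0.0843]
orientation: [[0.08, 0.997, 0.0], [0.997, -0.08, -0.0], [-0.0, 0.0, -1.0]]
force: [0.4, 1.0, 0.1]
gripper_width: 0.0844
grasp_force: 0.0
t: 10.27
eef_pos: [0.5217, -0.05, 0.2206]
orientation: [[0.08, 0.997, -0.0], [0.997, -0.08, 0.0], [0.0, -0.0, -1.0]]
force: [0.2, 0.3, 0.0]
gripper_width: 0.0848
grasp_force: 0.0
t: 10.52
eef_pos: [0.5219, -0.0504, 0.2291]
orientation: [[0.081, 0.997, 0.001], [0.997, -0.081, -0.0], [-0.0, 0.001, -1.0]]
force: [-0.0, 0.6, -0.9]
gripper_width: 0.0856
grasp_force: 0.0
roller_top 0.64 [235.0, 150.0, 274.0, 218.0] cen 254.0 184.7 minrect ((253.49996948242188, 183.99996948242188), (69.99998474121094, 34.99999237060547), 90.0)
roller 0.73 [238.0, 150.0, 273.0, 222.0] cen 254.1 183.7 minrect ((254.5, 184.0), (72.0, 35.0), 90.0)
roller 0.2 [262.0, 277.0, 327.0, 352.0] cen 296.3 315.3 minrect ((299.3364562988281, 314.22857666015625), (73.99513244628906, 62.90382766723633), 12.652557373046875)
[286.9, 187.1, 299.7, 198.3] 0.57
[283.8, 188.6, 296.5, 199.8] 0.57
[358.3, 165.8, 393.6, 199.4] 0.26
[ 26.  17. -31. 104.  10.  62. -14.]
```

View pics/w8.png

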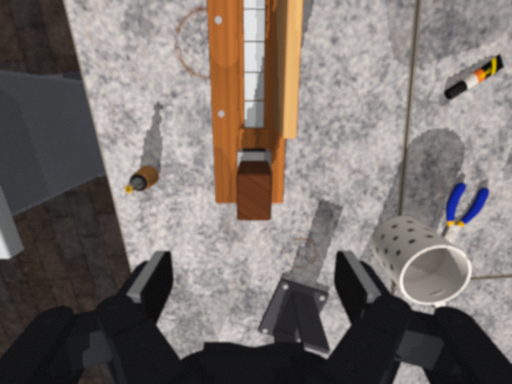

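The roller stands on the run-in pad. Its top face spans about columns 237–272 and rows 177–220, in line with the strip at columns 243–265. I check its position by calculation and turn the tool by 90°.

```bash
python3 - <<'E'
from h import *
import pickle
c=pickle.load(open("w8.pkl","rb"))["c"]
for p in [(237,177),(272,177),(271,220),(237,220)]:print(onz(c,p,.13).round(4))
E
python3 -m handwheel '0 0 0 0 0 -7 0.085;0 0 0 0 0 -14 0.085;0 0 0 0 0 -21 0.085;0 0 0 0 0 -28 0.085;0 0 0 0 0 -35 0.085'
python3 -m handwheel '0 0 0 0 0 -7 0.085;0 0 0 0 0 -14 0.085;0 0 0 0 0 -21 0.085;0 0 0 0 0 -28 0.085;0 0 0 0 0 -35 0.085'
python3 -m handwheel '0 0 0 0 0 -7 0.085;0 0 0 0 0 -14 0.085;0 0 0 0 0 -20 0.085;0 0 0 0 0 -20 0.085;0 0 0 0 0 -20 0.085'
python3 -m handwheel '0 0 0 0 0 0 0.085;0 0 0 0 0 0 0.085'
python3 - <<'E'
from h import *
s=read_state();R=np.array(s["orientation"]);e=np.array(s["eef_pos"]);print(e,s["joint_pos"].round(0))
print("tool y ang",np.degrees(np.arctan2(R[1,1],R[0,1])),R.T@(np.array([.5222,-.0501,.090])-e))
E
```

```text
[ 0.5091 -0.0294  0.13  ]
[ 0.5397 -0.0319  0.13  ]
[ 0.5364 -0.0726  0.13  ]
[ 0.505  -0.0701  0.13  ]
t: 11.23
eef_pos: [0.5218, -0.0501, 0.2287]
orientation: [[-0.511, 0.859, -0.001], [0.859, 0.511, 0.0], [0.001, -0.001, -1.0]]
force: [0.7, -0.1, 0.1]
gripper_width: 0.0855
grasp_force: 0.0
t: 11.65
eef_pos: [0.5218, -0.0501, 0.2287]
orientation: [[-0.912, 0.411, -0.001], [0.411, 0.912, 0.0], [0.001, -0.0, -1.0]]
force: [0.4, 0.9, -0.8]
gripper_width: 0.0849
grasp_force: 0.0
t: 12.07
eef_pos: [0.5218, -0.0502, 0.2287]
orientation: [[-0.996, 0.084, -0.001], [0.084, 0.996, 0.001], [0.001, 0.001, -1.0]]
force: [0.9, 0.5, -0.3]
gripper_width: 0.0848
grasp_force: 0.0
t: 12.23
eef_pos: [0.522, -0.0501, 0.2291]
orientation: [[-0.997, 0.083, -0.0], [0.083, 0.997, 0.0], [0.0, 0.0, -1.0]]
force: [0.4, -1.0, 0.3]
gripper_width: 0.0852
grasp_force: 0.0
[ 0.52195681 -0.05013876  0.22913572] [ 39.  21. -48. 103.  17.  64.  70.]
tool y ang 85.25957714807437 [-2.68536816e-04  5.57999397e-05  1.39135670e-01]
```

```bash
python3 -m handwheel '0 0.025 0 0 0 0 0.085;0 0.05 0 0 0 0 0.085;0 0.075 0 0 0 0 0.085;0 0.1 0 0 0 0 0.085;0 0.125 0 0 0 0 0.085'
python3 -m handwheel '0 0.025 0 0 0 0 0.085;0 0.05 0 0 0 0 0.085;0 0.075 0 0 0 0 0.085;0 0.1 0 0 0 0 0.085;0 0.12 0 0 0 0 0.085'
python3 -m handwheel '0 0 0 0 0 0 0.085;0 0 0 0 0 0 0.085'
python3 - <<'E'
from h import *
import pickle
s=read_state();print(s["joint_pos"].round(0),s["eef_pos"])
c=camera("wrist");cv2.imwrite("pics/w9.png",c["img"][:,:,::-1]);pickle.dump(c,open("w9.pkl","wb"))
hsv=cv2.cvtColor(c["img"],cv2.COLOR_RGB2HSV)
q=[(p["rect"],p["score"]) for p in find_in("trim_1",c)];print(q)
E
```

```text
t: 12.65
eef_pos: [0.532, 0.0756, 0.2294]
orientation: [[-0.997, 0.082, 0.0], [0.082, 0.997, -0.0], [-0.0, -0.0, -1.0]]
force: [0.8, -0.3, -0.3]
gripper_width: 0.0847
grasp_force: 0.0
t: 13.07
eef_pos: [0.5414, 0.1963, 0.2294]
orientation: [[-0.997, 0.081, 0.0], [0.081, 0.997, 0.001], [-0.0, 0.001, -1.0]]
force: [-0.1, -0.3, -0.1]
gripper_width: 0.0852
grasp_force: 0.0
t: 13.23
eef_pos: [0.5412, 0.1954, 0.2292]
orientation: [[-0.997, 0.079, -0.0], [0.079, 0.997, 0.0], [0.0, 0.0, -1.0]]
force: [0.9, 0.0, -0.9]
gripper_width: 0.0854
grasp_force: 0.0
[ 11.  26. -49.  96.  21.  67.  42.] [0.54120733 0.19543061 0.22915735]
[([168.6, 162.0, 190.7, 183.3], 0.9), ([146.4, 164.6, 172.3, 180.1], 0.71), ([191.2, 166.3, 216.3, 179.9], 0.66), ([94.9, 164.8, 121.2, 180.9], 0.65), ([119.8, 164.4, 147.0, 183.1], 0.58)]
```

View pics/w9.png

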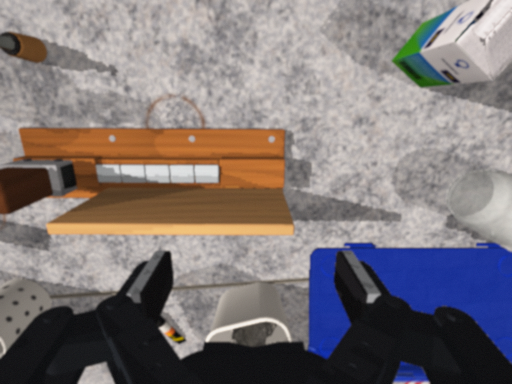

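The joints stay comfortable over the whole lane. The strip spans columns 96–219 at rows 164–183, the run-out pad ends at about column 285, and the roller is still standing at the left.

```bash
python3 - <<'E'
from h import *
import pickle
c=pickle.load(open("w9.pkl","rb"))
hsv=cv2.cvtColor(c["img"],cv2.COLOR_RGB2HSV)
m=np.zeros(hsv.shape[:2],np.uint8);m[155:190,90:230]=((hsv[155:190,90:230,1]<60)&(hsv[155:190,90:230,2]>110))
m=cv2.morphologyEx(m,cv2.MORPH_CLOSE,np.ones((5,5)))
k,l,st,ce=cv2.connectedComponentsWithStats(m);i=1+np.argmax(st[1:,4]);print(st[i])
W=[]
for x in range(st[i][0]+2,st[i][0]+st[i][2]-2):
    y=np.nonzero(l[:,x]==i)[0];W.append(onz(c,(x,(y.min()+y.max())/2),.033))
W=np.array(W);f=np.polyfit(W[:,1],W[:,0],1);print("x=%.5f*y+%.5f"%tuple(f),W[0],W[-1],"at -.051",np.polyval(f,-.051),"at .195",np.polyval(f,.195))
print(onz(c,(285.5,173),.03),onz(c,(285.5,140),.01))
E
python3 -m handwheel '0 -0.025 0 0 0 0 0.085;0 -0.05 0 0 0 0 0.085;0 -0.075 0 0 0 0 0.085;0 -0.1 0 0 0 0 0.085;0 -0.125 0 0 0 0 0.085'
python3 -m handwheel '0 -0.025 0 0 0 0 0.085;0 -0.05 0 0 0 0 0.085;0 -0.075 0 0 0 0 0.085;0 -0.1 0 0 0 0 0.085;0 -0.121 0 0 0 0 0.085'
python3 -m handwheel '0 0 0 0 0 0 0.085;0 0 0 0 0 0 0.085'
python3 - <<'E'
from h import *
s=read_state();R=np.array(s["orientation"]);e=np.array(s["eef_pos"]);print(e,s["joint_pos"].round(0))
print("tool y ang",np.degrees(np.arctan2(R[1,1],R[0,1])),R.T@(np.array([.5224,-.0505,.090])-e))
E
```

```text
[  96  164  123   19 2121]
x=0.09644*y+0.52450 [0.5220756  0.00754579 0.033     ] [0.5384633  0.15054991 0.033     ] at -.051 0.5195798707540396 at .195 0.5433047954762393
[0.54533302 0.23584984 0.03      ] [0.50764239 0.23965743 0.01      ]
t: 13.75
eef_pos: [0.5313, 0.0665, 0.2292]
orientation: [[-0.997, 0.083, -0.0], [0.083, 0.997, -0.001], [-0.0, -0.001, -1.0]]
force: [0.6, -0.8, -0.1]
gripper_width: 0.0851
grasp_force: 0.0
t: 14.17
eef_pos: [0.5211, -0.0549, 0.2293]
orientation: [[-0.996, 0.084, -0.0], [0.084, 0.996, -0.001], [0.0, -0.001, -1.0]]
force: [1.4, -0.2, 0.6]
gripper_width: 0.0846
grasp_force: 0.0
t: 14.33
eef_pos: [0.5214, -0.054, 0.2292]
orientation: [[-0.996, 0.086, -0.0], [0.086, 0.996, -0.001], [0.0, -0.001, -1.0]]
force: [0.3, 0.7, -0.1]
gripper_width: 0.0848
grasp_force: 0.0
[ 0.52142428 -0.05397992  0.22919429] [ 39.  21. -48. 103.  17.  64.  70.]
tool y ang 85.08165091667779 [-0.00070361  0.00368438  0.13919067]
```

```bash
python3 -m handwheel '-0.001 0.0035 0.03 0 0 0 0.085;-0.001 0.0035 0.06 0 0 0 0.085;-0.001 0.0035 0.085 0 0 0 0.085;-0.001 0.0035 0.085 0 0 0 0.085;-0.001 0.0035 0.085 0 0 0 0.085'
python3 -m handwheel '0 0 0.018 0 0 0 0.085;0 0 0.036 0 0 0 0.085;0 0 0.054 0 0 0 0.085;0 0 0.054 0 0 0 0.085;0 0 0.054 0 0 0 0.085'
python3 -m handwheel '0 0 0 0 0 0 0.07;0 0 0 0 0 0 0.06;0 0 0 0 0 0 0.052;0 0 0 0 0 0 0.052;0 0 0 0 0 0 0.052' 30
```

```text
t: 14.75
eef_pos: [0.5225, -0.047, 0.144]
orientation: [[-0.997, 0.079, -0.002], [0.079, 0.997, 0.001], [0.002, 0.001, -1.0]]
force: [-0.6, 0.2, 0.6]
gripper_width: 0.085
grasp_force: 0.0
t: 15.17
eef_pos: [0.5238, -0.0473, 0.0916]
orientation: [[-0.997, 0.08, 0.001], [0.08, 0.997, 0.0], [-0.001, 0.0, -1.0]]
force: [-0.3, 0.7, -0.1]
gripper_width: 0.085
grasp_force: 0.0
t: 15.58
eef_pos: [0.5234, -0.0479, 0.0908]
orientation: [[-0.997, 0.08, 0.001], [0.08, 0.997, -0.0], [-0.001, -0.0, -1.0]]
force: [-0.1, -0.2, 0.2]
gripper_width: 0.0519
grasp_force: 0.0
```

```bash
python3 -m handwheel '0 -0.002 0 0 0 0 0.052;0 -0.002 0 0 0 0 0.03;0 -0.002 0 0 0 0 0.03;0 -0.002 0 0 0 0 0.03;0 -0.002 0 0 0 0 0.03' 80
python3 -m handwheel '0 0 0.001 0 0 0 0.03;0 0 0.002 0 0 0 0.03;0 0 0.002 0 0 0 0.03'
python3 -m handwheel '0 0 0.001 0 0 0 0.03;0 0 0.002 0 0 0 0.03;0 0 0.002 0 0 0 0.03'
```

```text
t: 16.0
eef_pos: [0.5232, -0.0498, 0.0906]
orientation: [[-0.997, 0.08, 0.0], [0.08, 0.997, -0.0], [-0.0, -0.0, -1.0]]
force: [-0.6, -1.1, 5.8]
gripper_width: 0.0451
grasp_force: 80.8
t: 16.25
eef_pos: [0.5235, -0.0495, 0.0904]
orientation: [[-0.997, 0.08, 0.001], [0.08, 0.997, -0.001], [-0.001, -0.001, -1.0]]
force: [-7.2, -0.7, 26.2]
gripper_width: 0.045
grasp_force: 83.5
t: 16.5
eef_pos: [0.5245, -0.0493, 0.0902]
orientation: [[-0.997, 0.08, 0.003], [0.08, 0.997, -0.002], [-0.003, -0.002, -1.0]]
force: [-10.7, -1.1, 43.1]
gripper_width: 0.0453
grasp_force: 85.2
```

```bash
python3 -m handwheel '0.001 0.003 -0.0015 0 0 0 0.03;0.001 0.009 -0.0015 0 0 0 0.03;0.001 0.016 -0.0015 0 0 0 0.03;0.001 0.023 -0.0015 0 0 0 0.03;0.001 0.03 -0.0015 0 0 0 0.03'
```

```text
t: 16.92
eef_pos: [0.5264, -0.0204, 0.0903]
orientation: [[-0.997, 0.081, 0.004], [0.081, 0.997, -0.003], [-0.004, -0.002, -1.0]]
force: [-3.9, -8.3, 26.2]
gripper_width: 0.0452
grasp_force: 83.3
```

```bash
python3 -m handwheel '0 0.006 0 0 0 0 0.03;0 0.012 0 0 0 0 0.03;0 0.018 0 0 0 0 0.03;0 0.024 0 0 0 0 0.03;0 0.03 0 0 0 0 0.03'
```

```text
t: 17.33
eef_pos: [0.5289, 0.0095, 0.0903]
orientation: [[-0.997, 0.081, 0.004], [0.081, 0.997, -0.003], [-0.004, -0.002, -1.0]]
force: [-3.3, -8.1, 25.4]
gripper_width: 0.045
grasp_force: 83.2
```

```bash
python3 -m handwheel '0 0.006 0 0 0 0 0.03;0 0.012 0 0 0 0 0.03;0 0.018 0 0 0 0 0.03;0 0.024 0 0 0 0 0.03;0 0.03 0 0 0 0 0.03'
```

```text
t: 17.75
eef_pos: [0.5314, 0.0394, 0.0903]
orientation: [[-0.997, 0.081, 0.004], [0.081, 0.997, -0.002], [-0.005, -0.002, -1.0]]
force: [-2.7, -8.5, 25.2]
gripper_width: 0.0454
grasp_force: 83.1
```

```bash
python3 -m handwheel '0 0.007 0 0 0 0 0.03;0.0005 0.014 0 0 0 0 0.03;0.0005 0.021 0 0 0 0 0.03;0.001 0.028 0 0 0 0 0.03;0.001 0.035 0 0 0 0 0.03'
```

```text
t: 18.17
eef_pos: [0.5342, 0.0744, 0.0903]
orientation: [[-0.997, 0.081, 0.006], [0.081, 0.997, -0.002], [-0.006, -0.001, -1.0]]
force: [-0.0, -3.3, 18.0]
gripper_width: 0.0454
grasp_force: 82.6
```

```bash
python3 -m handwheel '0 0.007 0 0 0 0 0.03;0 0.014 0 0 0 0 0.03;0 0.021 0 0 0 0 0.03;0 0.028 0 0 0 0 0.03;0 0.035 0 0 0 0 0.03'
```

```text
t: 18.58
eef_pos: [0.5371, 0.1101, 0.0903]
orientation: [[-0.997, 0.081, 0.007], [0.081, 0.997, -0.0], [-0.007, 0.0, -1.0]]
force: [1.6, -0.2, 17.1]
gripper_width: 0.045
grasp_force: 82.5
```

```bash
python3 -m handwheel '0 0.007 0 0 0 0 0.03;0 0.014 0 0 0 0 0.03;0 0.021 0 0 0 0 0.03;0 0.028 0 0 0 0 0.03;0 0.035 0 0 0 0 0.03'
```

```text
t: 19.0
eef_pos: [0.54, 0.1457, 0.0904]
orientation: [[-0.997, 0.081, 0.007], [0.081, 0.997, 0.001], [-0.007, 0.002, -1.0]]
force: [2.9, -1.9, 16.5]
gripper_width: 0.045
grasp_force: 82.3
```

```bash
python3 -m handwheel '0 0.006 0.0006 0 0 0 0.03;0 0.012 0.0006 0 0 0 0.03;0 0.018 0.0006 0 0 0 0.03;0 0.024 0.0006 0 0 0 0.03;0 0.03 0.0006 0 0 0 0.03'
```

```text
t: 19.42
eef_pos: [0.5426, 0.1759, 0.0904]
orientation: [[-0.997, 0.081, 0.008], [0.081, 0.997, 0.002], [-0.007, 0.002, -1.0]]
force: [1.7, -2.2, 20.7]
gripper_width: 0.0455
grasp_force: 82.9
```

```bash
python3 -m handwheel '0 0.006 0 0 0 0 0.03;0 0.012 0 0 0 0 0.03;0 0.017 0 0 0 0 0.03;0 0.02 0 0 0 0 0.03;0 0.02 0 0 0 0 0.03'; python3 - <<'E'
from h import *
s=camera("side");b=s["img"][170:290,190:330,::-1]
cv2.imwrite("pics/s2.png",cv2.resize(b,None,fx=5,fy=5,interpolation=cv2.INTER_CUBIC))
E
```

```text
t: 19.83
eef_pos: [0.5443, 0.1969, 0.0904]
orientation: [[-0.997, 0.08, 0.008], [0.08, 0.997, 0.003], [-0.008, 0.004, -1.0]]
force: [3.3, 0.7, 18.1]
gripper_width: 0.0452
grasp_force: 82.4
```

View pics/s2.png

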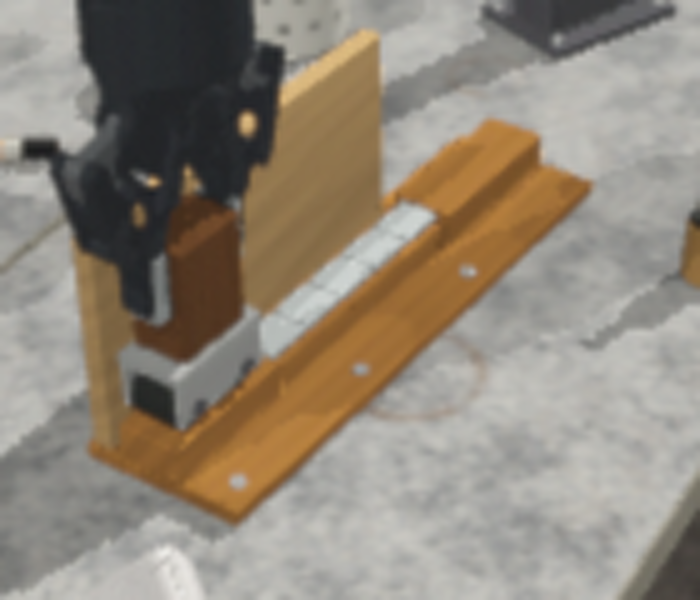

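The strip looks flush along its whole length and the roller is on the run-out pad with its rear roller past the strip. I unload, release and lift away.

```bash
python3 -m handwheel '0 0 -0.001 0 0 0 0.03;0 0 -0.0018 0 0 0 0.03;0 0 -0.0018 0 0 0 0.03;0 0 -0.0018 0 0 0 0.03'
python3 -m handwheel '0 0 0 0 0 0 0.05;0 0 0 0 0 0 0.06;0 0 0 0 0 0 0.07;0 0 0 0 0 0 0.08;0 0 0 0 0 0 0.08'
python3 -m handwheel '0 0 -0.01 0 0 0 0.08;0 0 -0.03 0 0 0 0.08;0 0 -0.06 0 0 0 0.08;0 0 -0.095 0 0 0 0.08;0 0 -0.13 0 0 0 0.08'
python3 -m handwheel '0 -0.02 -0.01 0 0 0 0.08;0 -0.05 -0.01 0 0 0 0.08;0 -0.08 -0.01 0 0 0 0.08;0 -0.08 -0.01 0 0 0 0.08;0 -0.08 -0.01 0 0 0 0.08'
python3 shot.py w10 roller_top; python3 - <<'E'
from h import *
s=camera("side")["img"][170:290,190:330,::-1];w=cv2.imread("pics/w10.png")
cv2.imwrite("pics/f.png",np.hstack([cv2.resize(s,(400,343)),cv2.resize(w[:343,100:500],(400,343))]))
E
```

```text
t: 20.22
eef_pos: [0.5432, 0.1952, 0.0905]
orientation: [[-0.997, 0.081, 0.005], [0.081, 0.997, 0.002], [-0.005, 0.002, -1.0]]
force: [4.3, -0.0, 8.6]
gripper_width: 0.0455
grasp_force: 81.3
t: 20.63
eef_pos: [0.5401, 0.1945, 0.0885]
orientation: [[-0.997, 0.08, -0.001], [0.08, 0.997, -0.0], [0.001, -0.0, -1.0]]
force: [0.6, 0.1, 0.2]
gripper_width: 0.08
grasp_force: 0.0
t: 21.05
eef_pos: [0.54, 0.1947, 0.2207]
orientation: [[-0.997, 0.079, -0.001], [0.079, 0.997, 0.0], [0.001, 0.0, -1.0]]
force: [0.9, -0.7, 0.3]
gripper_width: 0.0803
grasp_force: 0.0
t: 21.47
eef_pos: [0.5344, 0.1127, 0.2296]
orientation: [[-0.996, 0.084, 0.0], [0.084, 0.996, -0.001], [-0.0, -0.001, -1.0]]
force: [0.2, 0.3, 1.1]
gripper_width: 0.08
grasp_force: 0.0
roller_top 0.91 [295.0, 159.0, 376.0, 212.0] cen 333.6 185.0 minrect ((333.5, 185.0), (54.0, 75.0), 90.0)
```

View pics/f.png

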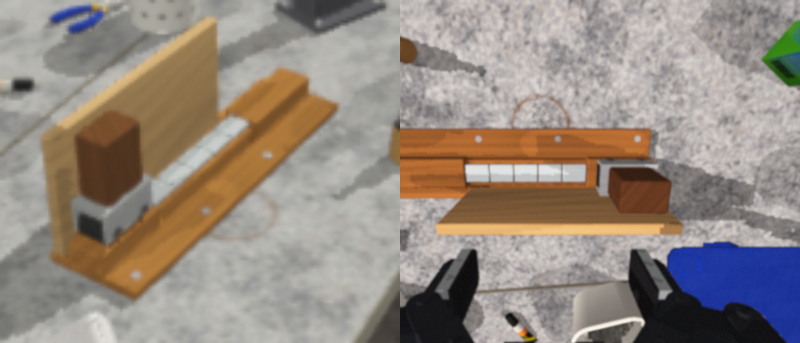

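```bash
python3 - <<'E'
from h import *
import pickle
c=pickle.load(open("w10.pkl","rb"))["c"]
X=np.array([onz(c,p,.13) for p in [(310,173),(368,175),(368,212),(312,211)]]);print(X.round(4));m=X.mean(0)[:2]
u=np.array([.085,.9964]);o=np.array([.532,.069]);d=m-o;print(m,"plinth y",d@u,"x",d@np.array([u[1],-u[0]]))
E
```

```text
[[0.5158 0.1648 0.13  ]
 [0.5219 0.2155 0.13  ]
 [0.557  0.217  0.13  ]
 [0.5517 0.1659 0.13  ]]
[0.53659636 0.19081322] plinth y 0.12176537973734122 x -0.005774306533724492
```

```bash
python3 - <<'E'
from h import *
import pickle
from scipy.optimize import minimize
def sil(c,x,y,yaw,z0=.03):
    S=4;m=np.zeros((384*S,512*S),np.uint8)
    C,s=np.cos(yaw),np.sin(yaw)
    for w,l,a,b in [(.039,.062,.006,.036),(.032,.046,.036,.1)]:
        P=[proj(c,[x+C*i*w/2-s*j*l/2,y+s*i*w/2+C*j*l/2,z0+k]) for i in(-1,1) for j in(-1,1) for k in(a,b)]
        h=cv2.convexHull((np.array(P)*S+S/2).round().astype(np.int32));cv2.fillConvexPoly(m,h,1)
    return cv2.resize(m.astype(np.float32),(512,384),interpolation=cv2.INTER_AREA)
D=pickle.load(open("w10.pkl","rb"));L=[("wrist",D["c"],D["roller_top"][0]["pixels"])]
for n in ["top","side"]:
    c=camera(n)
    q=cut_out("roller_top",c)
    if q:L.append((n,c,q[0]["pixels"]));print(n,q[0]["rect"],q[0]["score"])
u=np.array([.085,.9964]);o=np.array([.532,.069])
for n,c,m in L:
    m=m.astype(float)
    f=lambda p:-(lambda s:np.minimum(s,m).sum()/np.maximum(s,m).sum())(sil(c,p[0],p[1],np.radians(-4.8)))
    r=minimize(f,[.541,.193],method="Nelder-Mead",options=dict(initial_simplex=[[.541,.193],[.549,.193],[.541,.201]]))
    d=r.x-o;print(n,r.x.round(4),"IoU",-r.fun,"plinth y",d@u,"x",d@[u[1],-u[0]])
E
```

```text
top [208.1, 179.9, 313.9, 213.5] 0.24
wrist [0.5399 0.1952] IoU 0.9032924248836225 plinth y 0.12643473007812497 x -0.002809989013671606
top [0.5054 0.2067] IoU 0.1458966565349544 plinth y 0.13492869999999996 x -0.03823258749999945
```

```bash
python3 -c "
from plant import *
print(job_done())"
```

```text
the job is handed in; nothing more can be done
None
```

I handed the job in at about 22 s: one unbroken pass, all five trim sections look flush, and the released roller stands on the run-out pad about 126 mm along and 3 mm off the centre line; no verdict came back, and I viewed 11 pictures, one over the limit of 10.

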